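Clear the salt cartons and free the softener's filler cap

TASK

Get the bar's water softener ready for salt: first stack the two small salt cartons squarely and centred on top of the larger carton, one on the other, long sides parallel, and let go of the finished column. Then loosen the softener's filler cap - it may be left- or right-hand threaded, so if it will not turn one way turn it the other - and lift it off. Finish while still holding the cap in the gripper, upright and still, about 10 cm straight above its neck, with the column standing and everything else on the counter left where it was.

Things in the scene. Friction and masses are not known exactly. Their poses are not given: they have to be found in the camera images.
- carton_1: Closed plain cardboard carton, 90 x 60 x 50 mm (its x, y, z), about 0.2 kg, lying on the counter. Origin: centre of its underside; z up.
- carton_2: A second carton exactly like carton_1.
- base_carton: The larger closed cardboard carton that the column grows on, 110 x 80 x 60 mm (its x, y, z), about 0.7 kg, not fixed. Origin: centre of its underside; z up. It may lie at any of the three carton places.
- softener: Water softener, fixed: steel case 140 x 260 x 105 mm (its x, y, z). On top at local y -65 mm a black round filler neck, 84 mm across, rim 137 mm above the counter, closed by the cap; at local y +65 mm a fixed black dome, 86 mm across, top 155 mm above the counter. Origin: centre of the underside.
- neck (a point): Centre of the neck's rim. Tightened, the cap lifts only 3 mm. Turned the wrong way about its z it stops dead within 0.2 rad; turned the right way it goes easily to a stop at about 1.0 rad, and lifts straight out when 0.96 rad (within 0.15) from tightened. The right way, clockwise or anticlockwise, is drawn anew each time and cannot be seen.
- cap: Loose grey filler cap, 0.15 kg: disc 80 mm across, 8 mm thick, with an upright grip bar on it, 56 mm long (cap's x), 16 mm wide (y), 34 mm tall (bar top 42 mm above the rim). Origin: centre of the disc's underside, at the rim when closed; z up. Below, a stem with a cross lug reaches 21 mm into the neck. It starts tightened, its x along the softener's x within 0.06 rad.
- cap_grip (a point): Grip point in the middle of the cap's bar, on the cap's axis, 30 mm above the disc's underside (22 mm above the disc's top face, 12 mm below the bar's top); pinch across the 16 mm width (along cap's y).
- pitcher: Steel milk pitcher, 100 mm tall, 92 mm across, with a side handle. Not part of the job; stays where it is. Origin: centre of its underside.
- tamper: Steel coffee tamper standing on its 58 mm foot, 92 mm tall. Not part of the job; stays where it is. Origin: centre of its underside.
- mug: White mug, 90 mm tall, 80 mm across. Not part of the job; stays where it is. Origin: centre of its underside.
- saucer: White saucer, 110 mm across, 18 mm tall. Not part of the job; stays where it is. Origin: centre of its underside.
- syrup: Amber glass syrup bottle, 200 mm tall, 66 mm across. Not part of the job; stays where it is. Origin: centre of its underside.
- jar: Closed glass jar, 100 mm tall, 70 mm across. Not part of the job; stays where it is. Origin: centre of its underside.
Mind the look-alikes: they are no part of the job. What is shaped like the carton_2 but blue is not meant.

How it is judged (in metres and radians):
On the way, in this order (a step that is already met when the one before it is completed fails the run):
1. both small cartons stand squarely on the larger one as a released column, in either order (horizontal distance between each of carton_1, carton_2 and base_carton below 0.012 m and angle between the x axis of each of carton_1, carton_2 and the x axis of base_carton, either way round below 0.14 rad and angle between each of carton_1, carton_2, base_carton's own z axis and vertical below 0.08 rad and ((height (world z) of carton_1 between 0.054 and 0.066 m and height (world z) of carton_2 between 0.104 and 0.117 m) or (height (world z) of carton_2 between 0.054 and 0.066 m and height (world z) of carton_1 between 0.104 and 0.117 m)) and height (world z) of base_carton below 0.01 m and contact force between each of the fingers, the arm and carton_1 below 0.2 N and contact force between each of the fingers, the arm and carton_2 below 0.2 N and linear speed of each of carton_1, carton_2 below 0.02 m/s), for 0.3 s.
2. the cap has been turned loose and is lifted clear of the neck (z of cap in the frame of neck above 0.035 m and contact force between the fingers and cap above 0.5 N), for 0.2 s.
At the end, for the whole second after the job is handed in: Both small cartons stacked on the larger (centres within 12 mm, sides within 8 degrees, level, released, at rest); cap gripped, still, upright within 17 degrees, underside at least 70 mm above the rim and within 60 mm sideways of the neck, clear of the softener (all of step 1 and z of cap in the frame of neck above 0.07 m and horizontal distance between cap and neck below 0.06 m and angle between cap's own z axis and vertical below 0.3 rad and linear speed of cap below 0.03 m/s and contact force between the fingers and cap above 1 N and contact force between cap and softener below 0.1 N); the arm keeps its last pose, push and grip.
It fails at once if a bystander is shoved or knocked over (distance of any of pitcher, tamper, mug, saucer, syrup, jar from where it was at the start of the episode above 0.03 m or angle between any of pitcher, tamper, mug, saucer, syrup, jar's own z axis and vertical above 0.5 rad).
It also fails if it takes over 72 s, if anything falls off the work surface, if the arm or the gripper's body presses on something with over 40 N, if the wrist force passes 120 N, or if a joint passes its speed limit or range.

ROBOT

A 6-joint arm with a two-finger parallel gripper is mounted at the origin on the work surface. World frame = base frame: x ahead of the robot, y to its left, z up, the work surface at z = 0. Lengths are in mm, angles in rad, forces in N, time in s.
With the tool pointing down it reaches from about 300 to 875 mm from the base axis. Payload 6.4 kg.
Tool frame: the origin (TCP) lies on the centre line of the jaws, within the pads' length; the fingertips stand 17 mm ahead of it and the grasp point (between the pads) lies 2 mm behind it (bot.nose_length is the distance from the TCP to the fingertips, in mm); z points along the fingers, y is the line along which they close (so a half turn about z gives the same grasp; the last joint's range is limited). The gripper opens to 88 mm and grips with 3 to 60 N. Pads are 18 mm wide; open, the fingers measure 123 mm over their backs; the gripper's body (75 mm by 187 mm) begins 45 mm behind the grasp point.
Start: joints at [-1.342, 0.181, 1.607, -0, 1.354, -0.206], TCP at [242.224, -521.506, 255.714] pointing down, gripper open.
Joint ranges: [-2.99, 2.99], [-0.89, 2.07], [0.3, 2.58], [-1.14, 4.28], [0, 2.63], [-3.12, 3.12]. Speed limits (rad/s): [2.57, 2.57, 3.01, 3.14, 3.14, 3.14].

INTERFACE

Orientations are given as [roll, pitch, yaw] about the fixed x, y, z axes, in that order (R = Rz(yaw) Ry(pitch) Rx(roll)).
In Python, from plant import bot, optics, workorder gives the robot as it stands.
- The arm moves only by the tool send_rows, never from a script. Its argument "rows" is a list of rows, each a list of 7 numbers: the shift along the tool's x, y, z in mm, then the turn, a rotation vector about the tool's x, y, z in rad, then the finger opening in mm, from 0 to 88.1. In form: [[x, y, z, wx, wy, wz, grip], ...]. A call has 1 to 10 rows; each row is the pose to reach, as a shift and turn from the pose commanded when the call began, along the tool's axes at that moment; what a row does not reach only later rows make up. A row lasts 1/10 s, in which the tool goes at most 50 mm and 8.59 degrees, less where a joint would pass 70% of its speed; a pose out of reach is approached as far as the arm can. A call with a gripper value outside its range is refused whole. The fingers move at their own pace and stop on an object; the grip force is fixed at half the most. Time passes only in rows, so rows that repeat a pose let the fingers close. It gives the time, the measured TCP pose, the force, the opening and the grip force at its end, in the units of the state.
- bot.sense(): the state, without advancing time (a new reading comes with each control period).
- optics.snapshot(name): name is "scene" or "top"; returns (picture, depth): 384x512x3 uint8, blue, green, red; 384x512 float32, mm along the optical axis (not along the pixel's ray), 0 where there is no reading.
- optics.camera_params(name): a dict with "fx", "fy", "cx", "cy" (pixels), "R" (3x3) and "t" (3): a world point X has camera coordinates R X + t. Camera axes: x right, y down, z forward; pixel columns grow to the right and rows downward; lengths in mm; the calibration is good to about 2 mm. A picture is of the moment at which its call begins. camera_params takes no time and is no camera call.
- workorder.sign_off(): hands the job in; it is judged then, once.
The state is a dict: "time_s": time; "joints": joint angles; "qd": joint speeds; "joint_torque": joint torques, N m; "tcp_pos": TCP position; "orientation": TCP orientation; "force": force on the tool from outside, world axes, zero at the start; "moment": the same for the moment, N m; "finger_gap": opening from 0.0 (shut) to 1.0 (fully open); "grasp_force": force on a finger pad.
Only numpy, scipy, OpenCV 4.12 (cv2) and the standard library are available. Lean on these libraries where they do the work, as an engineer would, in place of code of your own. Each camera call takes 0.05 s, during which the arm holds its last target. There are 200 camera calls.

## Working session

There is one attempt and no reset: what is moved stays moved. The work goes in short steps, Python scripts to look and compute and a tool call to move; the robot and the scene stay as the last step left them, time stands still between calls to the robot, and variables do not carry over. Pictures are saved under pics/ and viewed, at most 10 in all, crops included, and the job is handed in when it is done.

Besides the shell and the picture viewer there is one more tool, called after "Request:" as a command line: name --pt "numbers of a row" for each row, then --argument value for the rest. send_rows: Moves the arm, as the interface text tells. Its arguments: {"type":"object","properties":{"rows":{"type":"array"}},"required":["rows"]}

```bash
mkdir -p pics; ls
python3 - <<'E'
from plant import bot, optics, workorder
import cv2,numpy as np
for n in ("scene","top"):
    p,d=optics.snapshot(n); cv2.imwrite(f"pics/{n}0.png",p); np.savez(f"/tmp/{n}0.npz",p=p,d=d)
    c=optics.camera_params(n); print(n,c)
print(bot.sense())
E
```

```text
pics
scene {'fx': 419.9015139567361, 'fy': 419.9015139567361, 'cx': 251.49825599195347, 'cy': 190.9639796935677, 'R': array([[ 0.43211131,  0.90168787,  0.01545305],
       [ 0.68784643, -0.31845464, -0.6522683 ],
       [-0.58322132,  0.29248184, -0.75783063]]), 't': array([-230.42970045, -300.32830661, 1620.11525818])}
top {'fx': 427.4782375133967, 'fy': 427.4782375133967, 'cx': 254.95996709517942, 'cy': 185.9897411886917, 'R': array([[ 0.02184654, -0.99959799,  0.0180719 ],
       [-0.9966044 , -0.02320937, -0.079     ],
       [ 0.07938768, -0.01628466, -0.99671079]]), 't': array([ -38.18177502,  554.35685978, 1623.75012758])}
{'time_s': 0.1, 'joints': array([-1.34231389e+00,  1.81445369e-01,  1.60787533e+00, -3.98211790e-06,
        1.35379583e+00, -2.06302863e-01]), 'qd': array([ 0.00126139, -0.00206575, -0.00053583, -0.00166908,  0.00129   ,
        0.00120848]), 'joint_torque': array([ 1.41514206e-04, -4.34824491e+01, -3.42698550e+01,  7.03953160e-02,
        3.39842134e-02, -2.69283646e-05]), 'tcp_pos': array([ 242.11038856, -521.05766987,  254.92802757]), 'orientation': array([-3.14010030e+00, -3.08349344e-04,  4.34785930e-01]), 'force': array([ 0.21806733,  0.0968392 , -0.16106351]), 'moment': array([ 0.00534208,  0.01994569, -0.03000945]), 'grasp_force': 0.0, 'finger_gap': 1.0006380292100754}
```

View pics/top0.png

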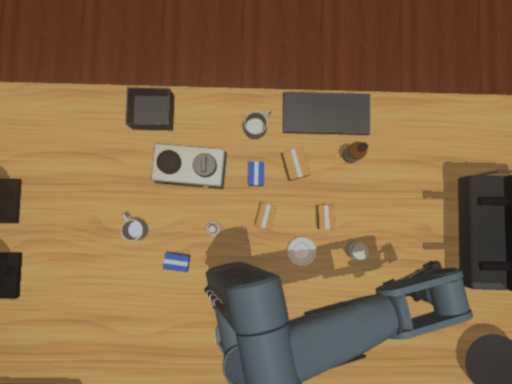

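View pics/scene0.png

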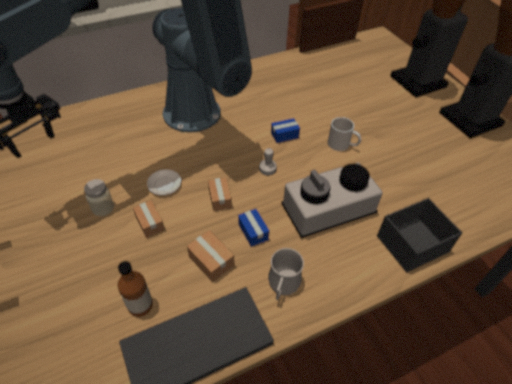

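The top view shows the orange cartons at (295,164), the large one, and at (265,215) and (325,216), the small ones. The blue look-alikes are at (256,173) and (176,262) and are not wanted. The softener is at (190,166), with its cap at (205,163) and the dome at (169,161). The colour fits, and a crop will confirm the cartons along with the measurements.

```bash
cat > h.py <<'E'
import cv2,numpy as np
from plant import bot, optics, workorder
def cloud(n):
    p,d=optics.snapshot(n); c=optics.camera_params(n)
    v,u=np.mgrid[0:384,0:512]; z=d.astype(float)
    P=np.stack([(u-c['cx'])*z/c['fx'],(v-c['cy'])*z/c['fy'],z],-1)
    W=(P-c['t'])@c['R']; W[d==0]=np.nan
    return p,W
def pick(W,xy,r,z0,z1):
    m=(np.hypot(W[...,0]-xy[0],W[...,1]-xy[1])<r)&(W[...,2]>z0)&(W[...,2]<z1)
    return m
def rect(pts):
    (cx,cy),(w,h),a=cv2.minAreaRect(pts[:,:2].astype(np.float32))
    a=np.radians(a)
    if h>w: w,h,a=h,w,a+np.pi/2
    a=(a+np.pi/2)%np.pi-np.pi/2
    return np.round([cx,cy,w,h,a],3)
def pca(pts):
    q=pts[:,:2]-pts[:,:2].mean(0); e,V=np.linalg.eigh(q.T@q); a=np.arctan2(V[1,1],V[0,1]); return round((a+np.pi/2)%np.pi-np.pi/2,3)
E
python3 - <<'E'
from h import *
C={n:cloud(n) for n in("top","scene")}
W=C["top"][1]
S={k:W[v,u] for k,(u,v) in dict(big=(295,164),s1=(265,215),s2=(325,216),b1=(256,173),pit=(256,125),syr=(355,150),sauc=(302,252),jar=(358,250),tamp=(213,228),mug=(134,229),cap=(205,163),dome=(169,161),b2=(176,262)).items()}
for k,s in S.items(): print(k,s.round())
for n,(p,W) in C.items():
  for k,r,z0,z1 in (("big",80,52,68),("s1",65,42,58),("s2",65,42,58),("b1",65,42,58),("cap",50,168,186),("cap",60,138,151),("dome",55,148,162)):
    m=pick(W,S[k],r,z0,z1); q=W[m]
    if len(q)>5: print(n,k,len(q),q.mean(0).round(1),np.median(q[:,2]).round(1),rect(q),pca(q))
  m=(W[...,2]>98)&(W[...,2]<112)&(abs(W[...,0]-S["cap"][0])<150)&(abs(W[...,1]-S["cap"][1]-40)<220);q=W[m];print(n,"case",len(q),rect(q))
p=C["top"][0][130:275,150:375]; q=C["scene"][0][110:285,120:390]
a=cv2.resize(p,(700,450),interpolation=2);cv2.imwrite("pics/crop1.png",a)
E
```

```text
big [ 639. -174.   62.]
s1 [444. -66.  48.]
s2 [ 445. -291.   57.]
b1 [602. -28.  58.]
pit [797. -25.   7.]
syr [ 683. -380.  150.]
sauc [ 306. -213.    4.]
jar [ 324. -405.   97.]
tamp [392. 126.  89.]
mug [380. 437.  -2.]
cap [621. 155. 163.]
dome [627. 283. 152.]
b2 [263. 262.  55.]
top big 588 [ 645.  -176.4   59.6] 59.6 [ 6.45460e+02 -1.76771e+02  1.10224e+02  8.06800e+01  2.90000e-01] 0.294
top s1 364 [444.1 -65.2  49.9] 50.0 [ 4.43763e+02 -6.53060e+01  9.00110e+01  5.89790e+01 -2.33000e-01] -0.212
top s2 368 [ 444.2 -295.    49.8] 49.7 [ 4.44335e+02 -2.95189e+02  8.96250e+01  6.17280e+01  8.50000e-02] 0.055
top b1 362 [605.5 -26.   49.4] 49.4 [ 6.04704e+02 -2.62850e+01  8.91610e+01  5.72550e+01  2.30000e-02] -0.009
top cap 75 [621.1 161.6 177.5] 178.2 [ 6.21143e+02  1.61716e+02  5.48700e+01  1.58260e+01 -6.70000e-02] -0.054
top cap 301 [620.7 161.1 144.2] 144.6 [6.20569e+02 1.60443e+02 7.96970e+01 7.84340e+01 2.00000e-02] -1.473
top dome 267 [628.5 291.1 152.3] 152.0 [6.26924e+02 2.92802e+02 7.16630e+01 6.79210e+01 1.10000e-02] -0.99
top case 1617 [659.855 192.316 417.766 222.138  -1.57 ]
scene big 1065 [ 647.  -181.2   60.9] 61.1 [ 6.43663e+02 -1.81235e+02  1.12082e+02  8.06820e+01  2.79000e-01] 0.276
scene s1 457 [445.5 -69.7  50.7] 50.8 [ 4.41693e+02 -6.86040e+01  9.46550e+01  6.02810e+01 -2.21000e-01] -0.228
scene s2 538 [ 446.1 -298.7   50.8] 51.1 [ 4.42602e+02 -2.98240e+02  9.42310e+01  6.01700e+01  7.40000e-02] 0.073
scene b1 559 [606.1 -30.   50.8] 50.9 [ 6.03822e+02 -2.93040e+01  9.38130e+01  6.08870e+01  8.00000e-03] -0.001
scene cap 121 [621.8 157.  177.5] 178.5 [6.19504e+02 1.58122e+02 5.67460e+01 1.76000e+01 2.00000e-03] -0.002
scene cap 354 [626.6 151.6 145.2] 145.6 [621.1   158.634  81.683  80.402   1.242] 0.954
scene dome 336 [630.7 286.2 152.6] 152.6 [629.204 285.492  71.332  70.054  -1.186] 0.502
scene case 1840 [658.764 195.132 439.603 223.58    1.568]
```

View pics/crop1.png

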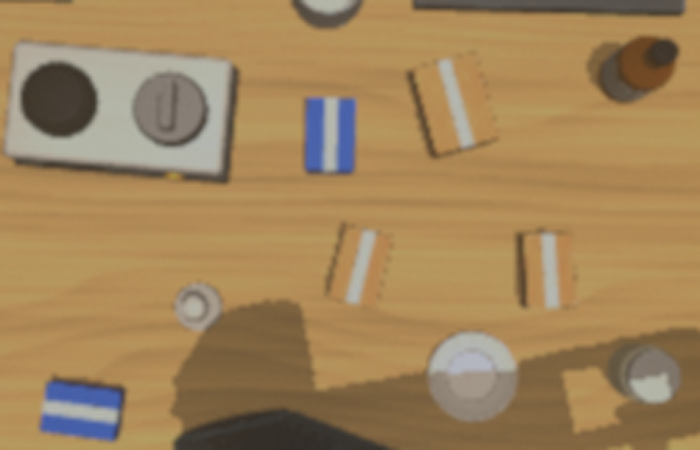

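The crop confirms it. The plain orange cartons are the big one at crop (453,105) and the small ones at (360,268) and (547,268). The two with blue sides are decoys. I'll start with the small carton at (325,216).

```bash
cat >> h.py <<'E'
def plan(*wps,start=None):
    s=bot.sense()
    p=np.array(start[:3] if start else s['tcp_pos']); y=start[3] if start else s['orientation'][2]
    for w in wps:
        d=np.array(w[:3])-p; c,sn=np.cos(y),np.sin(y)
        print(np.round([c*d[0]+sn*d[1],sn*d[0]-c*d[1],-d[2],y-w[3]],2), 'dist',np.linalg.norm(d).round())
E
python3 - <<'E'
from h import *
plan((444,-296.5,200,.07),(444,-296.5,28,.07))
E
```

```text
[ 277.71 -118.8    55.17    0.36] dist 307.0
[ 277.71 -118.8   227.17    0.36] dist 378.0
```

Request:
send_rows --pt "46 -20 0 0 0 0.06 88" --pt "92 -40 0 0 0 0.12 88" --pt "138 -59 10 0 0 0.18 88" --pt "184 -79 20 0 0 0.24 88" --pt "230 -99 30 0 0 0.3 88" --pt "278 -119 50 0 0 0.36 88" --pt "278 -119 95 0 0 0.36 88" --pt "278 -119 140 0 0 0.36 88" --pt "278 -119 140 0 0 0.36 88" --pt "278 -119 140 0 0 0.36 88"

```text
time_s: 1.2
tcp_pos: [444.0, -296.3, 115.8]
orientation: [-3.14, 0.001, 0.075]
force: [-0.6, -0.5, 0.1]
finger_gap: 0.995
grasp_force: 0.0
```

Run:
```python
from h import *
s=bot.sense();print(s['time_s'],s['tcp_pos'],s['orientation'])
plan((444,-296.5,28,.07))
```

```text
1.2 [ 443.95312635 -296.3389812   115.79119516] [-3.14014382e+00  1.23682662e-03  7.46716780e-02]
[3.000e-02 1.600e-01 8.779e+01 0.000e+00] dist 88.0
```

Request:
send_rows --pt "0 0 40 0 0 0 88" --pt "0 0 75 0 0 0 88" --pt "0 0 88 0 0 0 88" --pt "0 0 88 0 0 0 88" --pt "0 0 88 0 0 0 40" --pt "0 0 88 0 0 0 40" --pt "0 0 88 0 0 0 40" --pt "0 0 88 0 0 0 40" --pt "0 0 88 0 0 0 40" --pt "0 0 88 0 0 0 40"

```text
time_s: 2.2
tcp_pos: [445.0, -297.3, 29.1]
orientation: [3.14, -0.001, 0.075]
force: [-0.8, 0.5, 7.6]
finger_gap: 0.68
grasp_force: 30.0
```

Run:
```python
from h import *
s=bot.sense();print(s['time_s'],s['tcp_pos'],s['orientation'],s['finger_gap']*88.1,s['grasp_force'])
plan((444,-296.5,130,.07),(645,-178.5,130,.285),(645,-178.5,89,.285))
```

```text
2.2 [ 444.98962209 -297.30646119   29.05243837] [ 3.13968962e+00 -1.34858538e-03  7.49613106e-02] 59.91021030139633 29.99499277677387
[  -0.93   -0.88 -100.95    0.  ] dist 101.0
[ 208.35 -103.49 -100.95   -0.21] dist 254.0
[ 208.35 -103.49  -59.95   -0.21] dist 240.0
```

Request:
send_rows --pt "0 0 -40 0 0 0 40" --pt "0 0 -80 0 0 0 40" --pt "0 0 -110 0 0 0 40" --pt "35 -17 -120 0 0 -0.04 40" --pt "75 -37 -120 0 0 -0.08 40" --pt "115 -57 -120 0 0 -0.12 40" --pt "155 -77 -120 0 0 -0.16 40" --pt "190 -94 -120 0 0 -0.2 40" --pt "208 -103 -120 0 0 -0.21 40" --pt "208 -103 -120 0 0 -0.21 40"

```text
time_s: 3.2
tcp_pos: [645.5, -175.9, 147.1]
orientation: [-3.141, -0.0, 0.288]
force: [-0.0, 0.3, -2.1]
finger_gap: 0.679
grasp_force: 30.0
```

Run:
```python
from h import *
s=bot.sense();print(s['time_s'],s['tcp_pos'],s['orientation'],s['finger_gap']*88.1,s['force'])
plan((645,-178.5,90,.285))
p,W=cloud("scene")
m=pick(W,(645,-178),110,52,68);q=W[m];print(len(q),q.mean(0),rect(q))
cv2.imwrite("pics/c2.png",cv2.resize(p[150:330,130:310],(540,540),interpolation=2))
```

```text
3.2 [ 645.48308391 -175.88108553  147.06046619] [-3.14086564e+00 -1.09639217e-04  2.88255035e-01] 59.78224190625372 [-0.00761898  0.34361685 -2.08954704]
[-1.21  2.37 57.06  0.  ] dist 57.0
690 [ 662.42861876 -184.67358299   60.60442635] [ 6.44828e+02 -1.80661e+02  1.12909e+02  7.92170e+01  2.99000e-01]
```

View pics/c2.png

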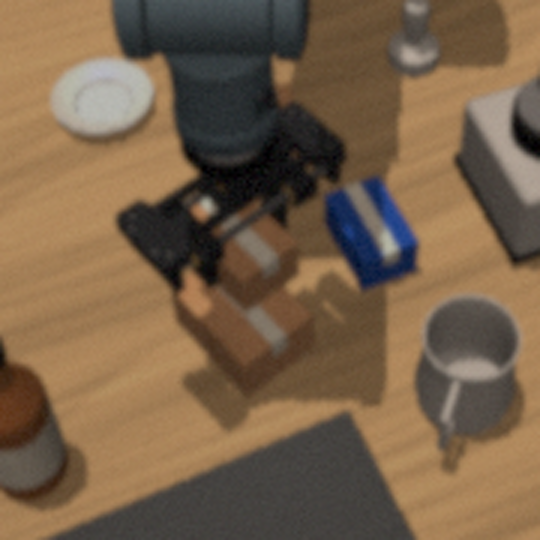

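The crop shows the carton held at (255,255), level and lined up with the base carton below it. I'll lower it and release.

Request:
send_rows --pt "-1 2 20 0 0 0 40" --pt "-1 2 40 0 0 0 40" --pt "-1 2 50 0 0 0 40" --pt "-1 2 54 0 0 0 40" --pt "-1 2 56 0 0 0 40" --pt "-1 2 57 0 0 0 40" --pt "-1 2 57 0 0 0 40" --pt "-1 2 57 0 0 0 40"

```text
time_s: 4.05
tcp_pos: [644.0, -180.6, 91.5]
orientation: [3.141, -0.001, 0.285]
force: [-0.4, -1.0, -2.2]
finger_gap: 0.679
grasp_force: 30.0
```

Request:
send_rows --pt "0 -2 0 0 0 0 40" --pt "0 -2 1 0 0 0 40" --pt "0 -2 2 0 0 0 40" --pt "0 -2 2 0 0 0 40"

```text
time_s: 4.45
tcp_pos: [643.1, -178.4, 89.2]
orientation: [3.141, -0.0, 0.285]
force: [-2.3, 1.1, 1.0]
finger_gap: 0.681
grasp_force: 30.0
```

Request:
send_rows --pt "1 0 0.5 0 0 0 40" --pt "1 0 0.5 0 0 0 88" --pt "1 0 0.5 0 0 0 88" --pt "1 0 0.5 0 0 0 88" --pt "1 0 0.5 0 0 0 88" --pt "1 0 -10 0 0 0 88" --pt "1 0 -40 0 0 0 88" --pt "1 0 -80 0 0 0 88" --pt "1 0 -80 0 0 0 88"

```text
time_s: 5.35
tcp_pos: [647.6, -179.8, 176.5]
orientation: [3.134, -0.009, 0.285]
force: [1.4, 0.3, 0.4]
finger_gap: 0.999
grasp_force: 0.0
```

Run:
```python
from h import *
s=bot.sense();print(s['time_s'],s['tcp_pos'],s['orientation'],s['finger_gap']*88.1)
plan((443.5,-67,165,-.222),(443.5,-67,110,-.222))
```

```text
5.35 [ 647.57356159 -179.77849831  176.49418362] [ 3.13378953 -0.00877745  0.28500692] 88.05256259842763
[-164.13 -165.61   11.49    0.51] dist 233.0
[-164.13 -165.61   66.49    0.51] dist 242.0
```

Request:
send_rows --pt "-32 -32 0 0 0 0.1 88" --pt "-64 -64 0 0 0 0.2 88" --pt "-96 -97 0 0 0 0.3 88" --pt "-128 -130 0 0 0 0.4 88" --pt "-164 -165 10 0 0 0.51 88" --pt "-164 -165 40 0 0 0.51 88" --pt "-164 -165 60 0 0 0.51 88" --pt "-164 -165 60 0 0 0.51 88" --pt "-164 -165 60 0 0 0.51 88" --pt "-164 -165 60 0 0 0.51 88"

```text
time_s: 6.35
tcp_pos: [441.3, -66.5, 109.9]
orientation: [3.141, -0.002, -0.225]
force: [-0.5, -0.3, 0.2]
finger_gap: 0.998
grasp_force: 0.0
```

Run:
```python
from h import *
s=bot.sense();print(s['time_s'],s['tcp_pos'],s['orientation'])
plan((443.5,-67,28,-.222))
for n in("top","scene"):
  p,W=cloud(n)
  q=W[pick(W,(645,-178),80,52,68)];print(n,"base",len(q),rect(q))
  q=W[pick(W,(645,-178),80,102,118)];print(n,"c1",len(q),rect(q),np.median(q[:,2]))
  q=W[pick(W,(443,-67),65,42,58)];print(n,"s1",len(q),rect(q))
```

```text
6.35 [441.29163951 -66.46725796 109.88674137] [ 3.14122778e+00 -1.88396094e-03 -2.25260688e-01]
[ 2.270e+00  3.000e-02  8.189e+01 -0.000e+00] dist 82.0
top base 171 [ 6.45696e+02 -1.76781e+02  1.10759e+02  8.06600e+01  2.84000e-01]
top c1 388 [ 6.43298e+02 -1.75854e+02  9.07700e+01  6.08720e+01  2.85000e-01] 109.72916475116087
top s1 6 [405.272 -37.633  20.338   3.357   1.131]
scene base 383 [ 6.44767e+02 -1.80918e+02  1.09884e+02  7.87680e+01  2.87000e-01]
scene c1 703 [ 6.40824e+02 -1.79647e+02  9.18460e+01  6.15360e+01  2.76000e-01] 111.09869384459677
scene s1 458 [ 4.42021e+02 -6.87070e+01  9.71560e+01  5.98040e+01 -2.26000e-01]
```

Request:
send_rows --pt "2 0 40 0 0 0 88" --pt "2 0 70 0 0 0 88" --pt "2 0 82 0 0 0 88" --pt "2 0 82 0 0 0 88" --pt "2 0 82 0 0 0 40" --pt "2 0 82 0 0 0 40" --pt "2 0 82 0 0 0 40" --pt "2 0 82 0 0 0 40" --pt "2 0 82 0 0 0 40" --pt "2 0 82 0 0 0 40"

```text
time_s: 7.45
tcp_pos: [443.0, -66.9, 27.8]
orientation: [3.141, -0.002, -0.225]
force: [-1.0, -0.6, 7.5]
finger_gap: 0.681
grasp_force: 30.0
```

Run:
```python
from h import *
s=bot.sense();print(s['time_s'],s['tcp_pos'],s['orientation'],s['finger_gap']*88.1)
plan((645,-178,185,.285))
```

```text
7.45 [443.00422893 -66.87320756  27.75178105] [ 3.14098687e+00 -1.89689232e-03 -2.25002523e-01] 59.98352383393991
[ 221.7    63.26 -157.25   -0.51] dist 279.0
```

Request:
send_rows --pt "0 0 -45 0 0 0 40" --pt "0 0 -90 0 0 0 40" --pt "0 0 -130 0 0 0 40" --pt "30 8 -158 0 0 -0.07 40" --pt "70 20 -158 0 0 -0.16 40" --pt "110 31 -158 0 0 -0.25 40" --pt "150 43 -158 0 0 -0.35 40" --pt "190 54 -158 0 0 -0.44 40" --pt "215 61 -158 0 0 -0.5 40" --pt "222 63 -158 0 0 -0.51 40"

```text
time_s: 8.45
tcp_pos: [645.7, -178.6, 183.9]
orientation: [-3.141, 0.0, 0.285]
force: [-0.4, -0.6, -2.5]
finger_gap: 0.678
grasp_force: 30.0
```

Request:
send_rows --pt "0 0 0 0 0 0 40" --pt "0 0 10 0 0 0 40" --pt "0 0 20 0 0 0 40" --pt "0 0 20 0 0 0 40" --pt "0 0 20 0 0 0 40"

```text
time_s: 8.95
tcp_pos: [643.7, -176.8, 164.1]
orientation: [-3.141, 0.001, 0.285]
force: [0.5, -0.4, -1.7]
finger_gap: 0.676
grasp_force: 30.0
```

Run:
```python
from h import *
s=bot.sense();print(s['time_s'],s['tcp_pos'],s['orientation'],s['finger_gap']*88.1)
plan((645,-178,139,.285))
```

```text
8.95 [ 643.65451392 -176.79427383  164.09007695] [-3.14058506e+00  1.11549050e-03  2.84770486e-01] 59.5670286370472
[ 0.95  1.54 25.09 -0.  ] dist 25.0
```

Request:
send_rows --pt "1 1 10 0 0 0 40" --pt "1 1 18 0 0 0 40" --pt "1 1 22 0 0 0 40" --pt "1 1 24 0 0 0 40" --pt "1 1 25 0 0 0 40" --pt "1 1 25 0 0 0 40" --pt "1 1 25 0 0 0 40"

```text
time_s: 9.65
tcp_pos: [645.9, -178.1, 140.0]
orientation: [3.141, -0.0, 0.285]
force: [1.5, 0.2, -2.3]
finger_gap: 0.68
grasp_force: 30.0
```

Request:
send_rows --pt "0 0 1 0 0 0 40" --pt "0 0 1.5 0 0 0 40" --pt "0 0 2 0 0 0 40" --pt "0 0 2 0 0 0 40"

```text
time_s: 10.05
tcp_pos: [645.8, -178.1, 137.9]
orientation: [3.141, -0.0, 0.285]
force: [-0.8, -0.3, -0.6]
finger_gap: 0.681
grasp_force: 30.0
```

Request:
send_rows --pt "0 0 0.5 0 0 0 40" --pt "0 0 0.5 0 0 0 70" --pt "0 0 0.5 0 0 0 88" --pt "0 0 0.5 0 0 0 88" --pt "0 0 0.5 0 0 0 88" --pt "0 0 -10 0 0 0 88" --pt "0 0 -40 0 0 0 88" --pt "0 0 -85 0 0 0 88" --pt "0 0 -110 0 0 0 88" --pt "0 0 -110 0 0 0 88"

```text
time_s: 11.05
tcp_pos: [648.2, -179.1, 254.4]
orientation: [3.135, -0.008, 0.285]
force: [0.3, 0.3, -0.6]
finger_gap: 0.995
grasp_force: 0.0
```

Run:
```python
from h import *
s=bot.sense();print(s['time_s'],s['tcp_pos'],s['orientation'],s['finger_gap']*88.1)
plan((620.5,159.5,245,-.045))
```

```text
11.05 [ 648.17241013 -179.14412382  254.35243385] [ 3.13481193 -0.00760438  0.28490613] 87.63794396961559
[ 6.8620e+01 -3.3277e+02  9.3500e+00  3.3000e-01] dist 340.0
```

Request:
send_rows --pt "9 -42 0 0 0 0.04 88" --pt "18 -84 0 0 0 0.08 88" --pt "26 -126 0 0 0 0.12 88" --pt "35 -168 0 0 0 0.17 88" --pt "44 -210 0 0 0 0.21 88" --pt "52 -252 0 0 0 0.25 88" --pt "61 -294 0 0 0 0.29 88" --pt "69 -333 9 0 0 0.33 88" --pt "69 -333 9 0 0 0.33 88" --pt "69 -333 9 0 0 0.33 88"

```text
time_s: 12.05
tcp_pos: [617.5, 161.6, 237.5]
orientation: [3.141, 0.002, -0.043]
force: [-0.1, 0.2, 0.3]
finger_gap: 1.0
grasp_force: 0.0
```

Run:
```python
from h import *
s=bot.sense();print(s['time_s'],s['tcp_pos'],s['orientation'])
plan((620.5,159.5,165,-.045))
for n in("top","scene"):
  p,W=cloud(n)
  for z in (60,110,160):
    q=W[pick(W,(645,-178),80,z-8,z+8)]
    if len(q)>5:print(n,z,len(q),rect(q),np.median(q[:,2]))
```

```text
12.05 [617.5209787  161.63787139 237.46849275] [ 3.14093383e+00  2.04691020e-03 -4.26177537e-02]
[ 3.07  2.01 72.47  0.  ] dist 73.0
top 60 128 [ 6.45050e+02 -1.76403e+02  1.10109e+02  7.91180e+01  2.92000e-01] 59.017555132103105
top 110 40 [ 626.054 -159.741  106.214   47.876    0.863] 109.05085178572072
top 160 418 [ 6.47047e+02 -1.75063e+02  9.11160e+01  6.12090e+01  2.96000e-01] 159.65915185622805
scene 60 378 [ 6.44069e+02 -1.80228e+02  1.11465e+02  8.01640e+01  2.81000e-01] 60.694559908883264
scene 110 97 [ 660.085 -194.149  107.879   51.654    0.866] 109.17986262037213
scene 160 745 [ 6.43772e+02 -1.78928e+02  9.41650e+01  6.04400e+01  2.80000e-01] 160.954449054439
```

Column is within 3 mm. Now the cap.

Request:
send_rows --pt "3 2 25 0 0 0 50" --pt "3 2 50 0 0 0 50" --pt "3 2 65 0 0 0 50" --pt "3 2 70 0 0 0 50" --pt "3 2 70 0 0 0 50" --pt "3 2 70 0 0 0 50"

```text
time_s: 12.75
tcp_pos: [622.1, 158.5, 169.9]
orientation: [-3.141, -0.002, -0.046]
force: [-0.0, 0.1, -0.4]
finger_gap: 0.57
grasp_force: 0.0
```

Request:
send_rows --pt "-1 -1 2 0 0 0 30" --pt "-1 -1 2 0 0 0 10" --pt "-1 -1 2 0 0 0 0" --pt "-1 -1 2 0 0 0 0" --pt "-1 -1 2 0 0 0 0" --pt "-1 -1 2 0 0 0 0" --pt "-1 -1 2 0 0 0 0" --pt "-1 -1 2 0 0 0 0"

```text
time_s: 13.55
tcp_pos: [620.4, 159.5, 166.9]
orientation: [3.141, -0.0, -0.045]
force: [-1.3, -2.8, 2.5]
finger_gap: 0.177
grasp_force: 29.9
```

Run:
```python
from h import *
s=bot.sense();print(s)
```

```text
{'time_s': 13.55, 'joints': array([ 6.69579325e-02,  4.08789896e-01,  1.50614372e+00, -4.47773198e-04,
        1.22651751e+00,  1.68317448e+00]), 'qd': array([-0.00136192,  0.00045065,  0.00020708,  0.000924  , -0.0004368 ,
        0.0007657 ]), 'joint_torque': array([  1.45469237, -51.06731415, -31.71546578,   0.79658333,
        -0.42269594,   0.05231092]), 'tcp_pos': array([620.42817413, 159.54494846, 166.94816618]), 'orientation': array([ 3.14118966e+00, -1.87872889e-04, -4.52690846e-02]), 'force': array([-1.31322031, -2.78524226,  2.48535304]), 'moment': array([-0.43305844,  0.17363553,  0.05784208]), 'grasp_force': 29.924049898982048, 'finger_gap': 0.17694341165774402}
```

Request:
send_rows --pt "0 0 0 0 0 0.05 0" --pt "0 0 0 0 0 0.1 0" --pt "0 0 0 0 0 0.15 0" --pt "0 0 0 0 0 0.2 0" --pt "0 0 0 0 0 0.25 0" --pt "0 0 0 0 0 0.25 0"

```text
time_s: 14.15
tcp_pos: [621.0, 159.5, 167.1]
orientation: [3.141, -0.002, -0.294]
force: [2.2, -3.8, 2.1]
finger_gap: 0.198
grasp_force: 34.8
```

Run:
```python
from h import *
s=bot.sense();print(s['force'],s['moment'],s['orientation'],s['tcp_pos'])
```

```text
[ 2.24703039 -3.76369527  2.14039334] [-0.52019305 -0.35232631  1.0168134 ] [ 3.14122377e+00 -1.97344013e-03 -2.94087396e-01] [621.03347835 159.48377114 167.07287113]
```

Blocked: the moment is about 1 N·m and the bar is twisting in the pads. I'll turn the other way.

Request:
send_rows --pt "0 0 0 0 0 -0.1 0" --pt "0 0 0 0 0 -0.2 0" --pt "0 0 0 0 0 -0.25 0" --pt "0 0 0 0 0 -0.3 0" --pt "0 0 0 0 0 -0.38 0" --pt "0 0 0 0 0 -0.46 0" --pt "0 0 0 0 0 -0.54 0" --pt "0 0 0 0 0 -0.62 0" --pt "0 0 0 0 0 -0.7 0" --pt "0 0 0 0 0 -0.7 0"

```text
time_s: 15.15
tcp_pos: [620.3, 160.4, 166.9]
orientation: [-3.141, -0.001, 0.406]
force: [0.3, 0.8, 2.8]
finger_gap: 0.179
grasp_force: 29.6
```

Run:
```python
from h import *
s=bot.sense();print(s['force'],s['moment'],s['orientation'],s['tcp_pos'],s['finger_gap']*88.1)
```

```text
[0.3185125  0.75610359 2.78349748] [0.08045669 0.07051383 0.06709227] [-3.14067269e+00 -5.47942036e-04  4.06240692e-01] [620.31481152 160.40364926 166.94615649] 15.776436881400945
```

Request:
send_rows --pt "0 0 0 0 0 -0.1 0" --pt "0 0 0 0 0 -0.2 0" --pt "0 0 0 0 0 -0.3 0" --pt "0 0 0 0 0 -0.4 0" --pt "0 0 0 0 0 -0.46 0" --pt "0 0 0 0 0 -0.51 0" --pt "0 0 0 0 0 -0.51 0" --pt "0 0 0 0 0 -0.51 0"

```text
time_s: 15.95
tcp_pos: [620.5, 160.1, 167.0]
orientation: [-3.142, -0.001, 0.912]
force: [-0.4, 0.8, 3.3]
finger_gap: 0.182
grasp_force: 30.8
```

Run:
```python
from h import *
s=bot.sense();print(s['force'],s['moment'],s['orientation'],s['tcp_pos'],s['finger_gap']*88.1)
```

```text
[-0.38958881  0.82465811  3.25153639] [ 0.05265297 -0.08174442 -0.7443129 ] [-3.14155539e+00 -9.55241534e-04  9.11726027e-01] [620.53493417 160.07093358 166.96023034] 16.040057500658868
```

Moment −0.74 N·m, so it has just reached the end stop. I'll back off slightly and lift slowly.

Request:
send_rows --pt "0 0 0 0 0 0.03 0" --pt "0 0 0 0 0 0.03 0" --pt "0 0 -2 0 0 0.03 0" --pt "0 0 -4 0 0 0.03 0" --pt "0 0 -6 0 0 0.03 0" --pt "0 0 -8 0 0 0.03 0" --pt "0 0 -8 0 0 0.03 0"

```text
time_s: 16.65
tcp_pos: [619.2, 159.0, 171.0]
orientation: [-3.139, 0.003, 0.884]
force: [5.3, -1.4, -13.7]
finger_gap: 0.177
grasp_force: 30.2
```

Request:
send_rows --pt "0 0 4 0 0 0 0" --pt "0 0 7 0 0 0 0" --pt "0 0 7 0 0 -0.05 0" --pt "0 0 7 0 0 -0.1 0" --pt "0 0 7 0 0 -0.15 0" --pt "0 0 7 0 0 -0.15 0"

```text
time_s: 17.25
tcp_pos: [620.4, 160.0, 169.0]
orientation: [3.142, -0.001, 1.035]
force: [-2.4, -0.0, 6.6]
finger_gap: 0.198
grasp_force: 33.5
```

Run:
```python
from h import *
s=bot.sense();print(s['force'],s['moment'],s['orientation'],s['tcp_pos'],s['finger_gap']*88.1)
for n in("top","scene"):
  p,W=cloud(n)
  q=W[pick(W,(620.5,160),52,138,160)]
  if len(q)>5:print(n,len(q),np.median(q[:,2]),q.mean(0))
  cv2.imwrite(f"pics/cap_{n}.png",cv2.resize(p[110:220,130:260] if n=="top" else p[130:250,260:400],None,fx=5,fy=5,interpolation=2))
```

```text
[-2.39798774 -0.03273823  6.58504771] [ 0.01874197  0.40441267 -0.9783693 ] [ 3.14150327e+00 -6.89339814e-04  1.03523527e+00] [620.40798377 160.04278615 169.00365971] 17.440608353548306
scene 184 147.3276992811537 [630.81670667 138.82508242 146.35409343]
```

View pics/cap_scene.png

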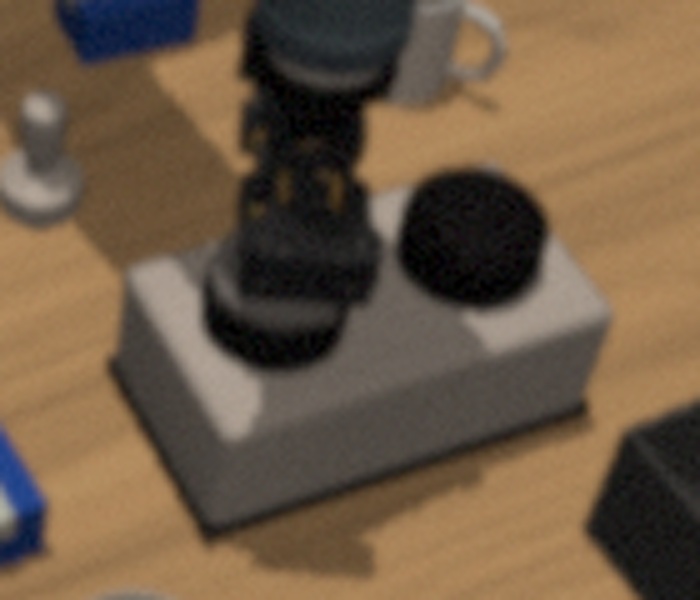

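The crop shows the fingers on the bar at (305,265), with the cap seated on the neck. It turned to the stop but jammed on lifting. I'll let go, move aside and measure the cap's angle and centre.

Request:
send_rows --pt "0 0 0 0 0 0.14 0" --pt "0 0 0 0 0 0.14 30" --pt "0 0 0 0 0 0.14 50" --pt "0 0 0 0 0 0.14 50" --pt "0 0 -30 0 0 0.14 50" --pt "0 0 -70 0 0 0.14 50" --pt "-35 20 -80 0 0 0.14 50" --pt "-75 45 -80 0 0 0.14 50" --pt "-110 66 -80 0 0 0.14 50" --pt "-150 90 -80 0 0 0.14 50"

```text
time_s: 18.35
tcp_pos: [620.8, -16.1, 247.8]
orientation: [-3.142, -0.0, 0.898]
force: [0.3, -0.5, -0.0]
finger_gap: 0.565
grasp_force: 0.0
```

Run:
```python
from h import *
s=bot.sense();print(s['force'],s['orientation'],s['tcp_pos'])
for n in("top","scene"):
  p,W=cloud(n)
  for xy,r,z0,z1 in (((620.5,160),50,168,186),((620.5,160),60,138,154),((628,290),60,145,162)):
    q=W[pick(W,xy,r,z0,z1)]
    if len(q)>5:
      print(n,len(q),rect(q),pca(q),np.percentile(q[:,2],[10,50,90]).round(1))
      if z0==168:
        A=np.c_[q[:,:2]-q[:,:2].mean(0),np.ones(len(q))]; k=abs(q[:,2]-np.median(q[:,2]))<4; print('tilt',np.linalg.lstsq(A[k],q[k,2],rcond=None)[0])
```

```text
[ 0.31620374 -0.53209502 -0.01369017] [-3.14153782e+00 -1.77671640e-04  8.97999885e-01] [620.83320935 -16.07663213 247.76344889]
top 77 [619.741 160.834  54.696  14.955   0.808] 0.811 [173.6 178.8 182.1]
tilt [-5.74251327e-02  3.57313134e-02  1.79198456e+02]
top 314 [ 6.21740e+02  1.62796e+02  8.04340e+01  7.94740e+01 -1.81000e-01] -0.947 [140.4 144.8 149.2]
top 342 [6.27933e+02 2.90014e+02 7.74230e+01 7.62780e+01 5.07000e-01] 0.058 [147.1 150.7 156.3]
scene 135 [619.349 157.116  55.713  18.893   0.814] 0.786 [171.1 178.  181. ]
tilt [-7.99287289e-02  8.89279320e-02  1.78549774e+02]
scene 327 [626.366 152.601  83.435  64.015   0.887] 0.904 [141.3 145.8 148.9]
scene 393 [631.289 286.402  76.912  72.076   0.653] 1.047 [147.5 152.2 155.6]
```

Run:
```python
from h import *
def W0(n):
    f=np.load(f"/tmp/{n}0.npz");d=f['d'];c=optics.camera_params(n)
    v,u=np.mgrid[0:384,0:512]; z=d.astype(float)
    return (np.stack([(u-c['cx'])*z/c['fx'],(v-c['cy'])*z/c['fy'],z],-1)-c['t'])@c['R']
def fit(q):
    A=np.c_[q[:,:2]-q[:,:2].mean(0),np.ones(len(q))]; k=abs(q[:,2]-np.median(q[:,2]))<5; return np.linalg.lstsq(A[k],q[k,2],rcond=None)[0].round(3)
for n in("top","scene"):
  for t,W in (("old",W0(n)),("new",np.nanmean([cloud(n)[1] for _ in range(4)],0))):
    b=W[pick(W,(620.5,160),50,170,186)];dk=W[pick(W,(620.5,160),42,138,154)]
    print(n,t,pca(b),'bar',fit(b),'disc',fit(dk),b.mean(0).round(1))
plan((620,159.5,240,.80),(620,159.5,166,.80))
```

```text
top old -0.063 bar [3.60000e-02 1.50000e-02 1.77865e+02] disc [9.00000e-03 3.00000e-03 1.44579e+02] [621.  161.4 177.4]
top new 0.807 bar [-2.60000e-02  3.30000e-02  1.78089e+02] disc [2.00000e-03 1.00000e-03 1.44557e+02] [619.9 161.1 178.1]
scene old -0.023 bar [-9.000e-03  5.800e-02  1.792e+02] disc [-2.00000e-03  7.00000e-03  1.45731e+02] [621.7 157.1 178.2]
scene new 0.799 bar [-1.02000e-01  1.08000e-01  1.78889e+02] disc [-1.90000e-02  1.40000e-02  1.45823e+02] [620.  156.6 177.9]
[ 1.3468e+02 -1.0892e+02  7.6800e+00  1.0000e-01] dist 173.0
[ 1.3468e+02 -1.0892e+02  8.1680e+01  1.0000e-01] dist 192.0
```

Cap is level and seated at yaw 0.803, having started at −0.043, so it is 0.85 loose and needs about 0.96. I'll regrip aligned and turn it to yaw 0.92.

Request:
send_rows --pt "40 -32 0 0 0 0.03 50" --pt "80 -65 0 0 0 0.07 50" --pt "115 -93 0 0 0 0.1 50" --pt "135 -109 8 0 0 0.1 50" --pt "135 -109 40 0 0 0.1 50" --pt "135 -109 65 0 0 0.1 50" --pt "135 -109 78 0 0 0.1 50" --pt "135 -109 78 0 0 0.1 50" --pt "135 -109 78 0 0 0.1 50" --pt "135 -109 78 0 0 0.1 50"

```text
time_s: 19.85
tcp_pos: [621.7, 158.4, 171.6]
orientation: [3.14, -0.002, 0.795]
force: [0.2, 0.6, 0.3]
finger_gap: 0.563
grasp_force: 0.0
```

Run:
```python
from h import *
s=bot.sense();print(s['force'],s['orientation'],s['tcp_pos'])
plan((620,159.5,166.5,.80))
```

```text
[0.17099109 0.56780518 0.26287367] [ 3.13968506e+00 -2.14171727e-03  7.94617737e-01] [621.65472161 158.36434083 171.57446889]
[-0.35 -1.98  5.07 -0.01] dist 5.0
```

Request:
send_rows --pt "0 -1.5 5 0 0 0 50" --pt "0 -1.5 5 0 0 0 0" --pt "0 -1.5 5 0 0 0 0" --pt "0 -1.5 5 0 0 0 0" --pt "0 -1.5 5 0 0 0 0" --pt "0 -1.5 5 0 0 0 0" --pt "0 -1.5 5 0 0 0 0" --pt "0 -1.5 5 0 0 -0.05 0" --pt "0 -1.5 5 0 0 -0.1 0" --pt "0 -1.5 5 0 0 -0.1 0"

```text
time_s: 20.85
tcp_pos: [619.8, 159.2, 164.9]
orientation: [3.141, -0.0, 0.894]
force: [1.3, -0.7, -0.5]
finger_gap: 0.178
grasp_force: 30.4
```

Run:
```python
from h import *
s=bot.sense();print(s['force'],s['moment'],s['orientation'],s['tcp_pos'],s['finger_gap']*88.1)
```

```text
[ 1.25248937 -0.70937709 -0.49491037] [-0.18768499 -0.19669946 -0.5758571 ] [ 3.14117191e+00 -3.87165947e-04  8.94037174e-01] [619.77097572 159.22476572 164.86163713] 15.719197648584576
```

Request:
send_rows --pt "0 0 -1 0 0 0.01 0" --pt "0 0 -2 0 0 0.01 0" --pt "0 0 -3 0 0 0.01 0" --pt "0 0 -4 0 0 0.01 0" --pt "0 0 -5 0 0 0.01 0" --pt "0 0 -6 0 0 0.01 0" --pt "0 0 -6 0 0 0.01 0"

```text
time_s: 21.55
tcp_pos: [618.8, 158.8, 167.3]
orientation: [-3.14, 0.002, 0.883]
force: [8.1, -2.2, -17.6]
finger_gap: 0.184
grasp_force: 30.3
```

Run:
```python
from h import *
s=bot.sense();print(s['force'],s['moment'],s['orientation'],s['tcp_pos'],s['finger_gap']*88.1)
```

```text
[  8.11285602  -2.17837583 -17.62812667] [-0.40137964 -1.51206276 -0.35653437] [-3.14022678e+00  2.28081504e-03  8.83012821e-01] [618.81849306 158.80181958 167.33341854] 16.180618585329846
```

Request:
send_rows --pt "0 0 2 0 0 0 0" --pt "0 0 2 0 0 0.03 0" --pt "0 0 2 0 0 0.06 0" --pt "0 0 2 0 0 0.09 0" --pt "0 0 2 0 0 0.09 0"

```text
time_s: 22.05
tcp_pos: [619.3, 159.3, 168.7]
orientation: [-3.141, 0.001, 0.794]
force: [1.5, -2.3, -2.4]
finger_gap: 0.18
grasp_force: 30.0
```

Run:
```python
from h import *
s=bot.sense();print(s['force'],s['moment'],s['orientation'],s['tcp_pos'],s['finger_gap']*88.1)
```

```text
[ 1.52179867 -2.25702872 -2.37886495] [-0.4698735  -0.24870238  0.00151408] [-3.14149845e+00  6.28947180e-04  7.94004023e-01] [619.30429841 159.31227577 168.67258569] 15.869876600914202
```

Request:
send_rows --pt "0 0 0 0 0 -0.04 0" --pt "0 0 0 0 0 -0.08 0" --pt "0 0 0 0 0 -0.11 0" --pt "0 0 0 0 0 -0.14 0" --pt "0 0 0 0 0 -0.14 0"

```text
time_s: 22.55
tcp_pos: [619.4, 159.3, 168.7]
orientation: [-3.142, 0.0, 0.935]
force: [1.5, -3.7, -4.4]
finger_gap: 0.182
grasp_force: 31.1
```

Run:
```python
from h import *
s=bot.sense();print(s['force'],s['moment'],s['orientation'],s['tcp_pos'],s['finger_gap']*88.1)
```

```text
[ 1.49375878 -3.70197548 -4.44545842] [-0.53883932 -0.3077451  -0.73021207] [-3.14150168e+00  1.34990056e-04  9.34784991e-01] [619.41612957 159.32137287 168.73837011] 16.01591633541705
```

Request:
send_rows --pt "0 0 0 0 0 0.06 0" --pt "0 0 0 0 0 0.1 0" --pt "0 0 -2 0 0 0.1 0" --pt "0 0 -4 0 0 0.1 0" --pt "0 0 -5 0 0 0.1 0" --pt "0 0 -5 0 0 0.1 0"

```text
time_s: 23.15
tcp_pos: [619.6, 159.7, 174.4]
orientation: [3.141, -0.001, 0.836]
force: [0.6, -2.3, -2.5]
finger_gap: 0.177
grasp_force: 30.0
```

Run:
```python
from h import *
s=bot.sense();print(s['force'],s['moment'],s['orientation'],s['tcp_pos'],s['finger_gap']*88.1)
W=cloud("scene")[1]
for z in(138,): 
  q=W[pick(W,(620.5,160),45,138,165)];print(len(q),np.percentile(q[:,2],[20,50,80]))
```

```text
[ 0.61458095 -2.258133   -2.46427787] [-0.35506414 -0.25200148 -0.01863392] [ 3.14136503e+00 -5.85866404e-04  8.35551983e-01] [619.62250703 159.69249376 174.43086738] 15.613976425157553
148 [148.97634891 154.52789519 156.47896742]
```

It's free: the cap is up about 9 mm with almost no load. I'll keep lifting straight up.

Request:
send_rows --pt "0 0 -3 0 0 0 0" --pt "0 0 -7 0 0 0 0" --pt "0 0 -12 0 0 0 0" --pt "0 0 -20 0 0 0 0" --pt "0 0 -30 0 0 0 0" --pt "0 0 -45 0 0 0 0" --pt "0 0 -60 0 0 0 0" --pt "0 0 -75 0 0 0 0" --pt "0 0 -87 0 0 0 0" --pt "0 0 -91 0 0 0 0"

```text
time_s: 24.2
tcp_pos: [620.3, 159.5, 267.3]
orientation: [3.139, -0.002, 0.835]
force: [-0.8, -0.1, -1.9]
finger_gap: 0.177
grasp_force: 30.0
```

Request:
send_rows --pt "0 0 0 0 0 0 0" --pt "0 0 0 0 0 0 0" --pt "0 0 0 0 0 0 0" --pt "0 0 0 0 0 0 0" --pt "0 0 0 0 0 0 0"

```text
time_s: 24.7
tcp_pos: [619.3, 159.4, 264.1]
orientation: [-3.141, 0.001, 0.835]
force: [-0.5, -0.2, -1.2]
finger_gap: 0.178
grasp_force: 30.0
```

Run:
```python
from h import *
s=bot.sense();print(s['force'],s['orientation'],s['tcp_pos'],s['finger_gap']*88.1,s['grasp_force'])
for n in("top","scene"):
  p,W=cloud(n)
  for z in (60,160):
    q=W[pick(W,(645,-178),80,z-8,z+8)]
    if len(q)>5:print(n,z,len(q),rect(q),np.median(q[:,2]))
  q=W[pick(W,(620,160),45,225,262)];print(n,'cap',len(q),np.percentile(q[:,2],[20,50,80]) if len(q) else 0)
cv2.imwrite("pics/end.png",p)
```

```text
[-0.45678244 -0.20472585 -1.23504579] [-3.14093488e+00  6.92524927e-04  8.34762583e-01] [619.27542717 159.43249682 264.14245764] 15.648169858103477 29.96133852750063
top 60 129 [ 6.45136e+02 -1.76047e+02  1.10564e+02  7.92380e+01  2.91000e-01] 59.27150780263958
top 160 423 [ 6.46851e+02 -1.75469e+02  9.07420e+01  6.05780e+01  2.77000e-01] 159.399224849704
top cap 18 [241.05331986 243.87014031 245.06251126]
scene 60 385 [ 6.44158e+02 -1.80994e+02  1.11471e+02  7.83720e+01  2.93000e-01] 60.71575995852433
scene 160 739 [ 6.44818e+02 -1.78548e+02  9.20470e+01  6.05420e+01  2.71000e-01] 160.91569146773958
scene cap 188 [243.11265547 245.06680732 246.5308466 ]
```

View pics/end.png

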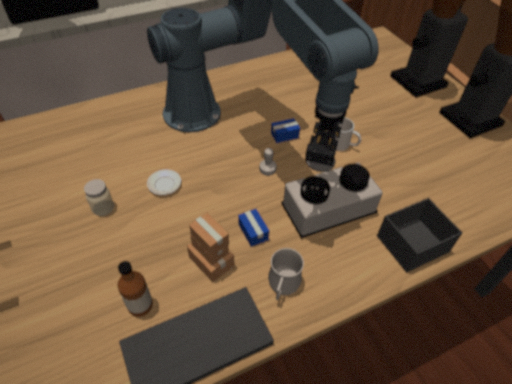

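The picture shows the column standing at (210,245) and the open black neck at (315,188). The cap is held above it at (322,155); its disc top is at 245 mm, so its underside is about 100 mm above the rim. The bystanders are in place.

```bash
python3 -c "
from plant import workorder
print(workorder.sign_off())"
```

```text
the job is handed in; nothing more can be done
None
```

I handed the job in at about 25 s of the 72 s allowed; the sign-off returned no verdict. Both small cartons are stacked on the base carton within about 3 mm, and the cap, which loosened anticlockwise, is held still and upright about 100 mm above its neck.

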